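# Rehang the washed germination-cabinet door

### The job

The germination cabinet's lift-off door has been washed and is drying in the rack. Lift it out, hang it back on the cabinet by gently lowering both hinge sockets fully home onto the two upright pintles, without forcing them, and let go of it standing well open; then swing it shut. Leave everything else on the bench where it stands.

Things in the scene. Friction and masses are not known exactly. Their poses are not given: they have to be found in the camera images.
- cabinet: Fixed white germination cabinet, 225 wide (y) x 240 deep (x) x 288 mm high, open front. Origin: centre of its underside on the bench. -x points out of the open front (front plane at x = -120 mm), z up. Hinge at its -y front edge: two brass pintles, 8 mm diameter, 18 mm tall, 1 mm edge bevel, one straight above the other, each on a steel knuckle 19 mm in diameter.
- hinge_mark (a point): Reference mark on the cabinet: inner end of the hinge-arm slots, at the lower shoulder (flat knuckle top), 67 mm above the bench, cabinet x -133.5, y -110 mm; axes as the cabinet's. The hinge axis is not here: both arms are clamped together 3 to 13 mm out from it along cabinet -y and up to 3 mm either way along x. The true place is not measured: find it by touch. Arms do not yield. Height exact.
- shoulder_high (a point): The same mark at the upper shoulder, 205 mm above the bench, 138 mm straight above hinge_mark; the axis is off it by the same unknown amount and vertical. Pintle tips are 18 mm above the shoulders (85 and 223 mm above the bench). Steel arms 16 mm wide run from the knuckles along cabinet +x to clamp blocks on the cabinet's side.
- door: Loose door: white frame, clear window, 210 wide (y) x 220 high (z) x 16 mm thick (x), 0.3 to 0.5 kg, centre of mass near its middle. Origin: centre of the panel's underside, z up, -x the outer face. Hung, its underside is 32 mm above the bench. Shut, its axes are parallel to the cabinet's; opening turns it counter-clockwise seen from above (+y edge swings out). Swings freely, no catch or spring.
- door_top (a point): Middle of the door's top edge, 220 mm above its underside; the door can be pinched here across its 16 mm thickness. A small fixed black handle stands 18 mm out of the outer face near the +y edge, 75 to 145 mm up. A soft spring-backed rubber gasket strip on the cabinet's front, 6 mm proud, meets the free edge when shut (about 1.5 N per mm, 4 mm travel).
- socket_low (a point): Centre of the lower socket's mouth: the lower end of the lower steel hinge barrel (19 mm outside diameter, 22 mm long, 10 mm bore right through). In the door's frame x 0, y -118, z 35 mm.
- socket_high (a point): Centre of the upper socket's mouth, 138 mm straight above the lower one.
- rack: Fixed white wire drying rack, 160 (x) x 210 mm (y), origin on the bench under its middle, two upright slots 20 mm wide across x at x = -37.5 and +37.5 mm, slot wires to 83 mm high; panels stand in it on edge with their underside 18 mm above the bench. The door is in one slot, the shelf panel in the other. The door must be raised about 70 mm to clear the wires.
- shelf_panel: Blue slatted shelf panel, 190 (y) x 95 high (z) x 14 mm (x), standing in the other slot of the rack (top edge 113 mm above the bench); origin at the centre of its underside. Leave it alone.
- pot_a: Brown plant pot with seedling, 90 mm diameter, 82 mm high (115 with leaves), origin under its centre. Leave it alone.
- pot_b: Second brown plant pot with seedling, same size. Leave it alone.
- spray_bottle: White spray bottle with blue trigger head, 72 mm diameter, 196 mm high, origin under its centre. Leave it alone.
- feed_jar: Plant-feed jar with blue cap, 76 mm diameter, 130 mm high, origin under its centre. Leave it alone.
- watering_can: Cream watering can, body 170 mm diameter, 160 mm high, spout to +x reaching 200 mm out and 182 mm up, origin under the body's centre. Leave it alone.
- dibber: Small wooden-handled hand tool, 200 mm long, lying on the bench. Leave it alone.

How it is judged:
By the outcome, as a careful person would: the job done as asked, in the order asked, and still so for the second after the job is handed in, with the robot touching nothing.
It also fails if it takes over 72 s, if anything falls off the work surface, if the arm or the gripper's body presses on something with over 40 N, if the wrist force passes 120 N, or if a joint passes its speed limit or range.

### The arm

A 6-joint arm with a two-finger parallel gripper is mounted at the origin on the work surface. World frame = base frame: x ahead of the robot, y to its left, z up, the work surface at z = 0. Lengths are in mm, angles in rad, forces in N, time in s.
With the tool pointing down it reaches from about 275 to 750 mm from the base axis. Payload 10.2 kg.
Tool frame: the origin (TCP) lies midway between the tips of the shut fingers; the grasp point (between the pads) lies 19 mm behind it; z points along the fingers, y is the line along which they close (so a half turn about z gives the same grasp; the last joint's range is limited). The gripper opens to 85 mm and grips with 20 to 120 N. Pads are 22 mm wide; open, the fingers measure 114 mm over their backs; the gripper's body (76 mm by 85 mm) begins 54 mm behind the grasp point. The pads swing forward as they close: fully open they stand 13 mm farther back than shut.
Start: joints at [0.919, 0.313, 1.498, -0, 1.331, -0.223], TCP at [218.297, 477.47, 231.294] pointing down, gripper open.
Joint ranges: [-2.94, 2.94], [-0.97, 2.17], [0.19, 2.56], [-1.23, 4.37], [0.02, 3.11], [-2.88, 2.88]. Speed limits (rad/s): [2.39, 2.39, 3.01, 3.14, 3.14, 3.14].

### API

Orientations are given as a unit quaternion [w, x, y, z].
In Python, from rig import sense, capture, finish_job, find_in, place_of gives the robot as it stands. The module is installed in compiled form; this text tells all that it offers.
- The arm moves only by the shell command python3 -m jog 'ROWS' [FORCE]. ROWS is JSON, a list of rows, each an object of numbers: "tx", "ty", "tz": the shift along the tool's x, y, z in mm; "ax", "ay", "az": the turn, a rotation vector about the tool's x, y, z in rad; "jaw": the closure, from -1 (fully open) to 1 (shut), so that 0 is half open. In form: [{"tx": .., "ty": .., "tz": .., "ax": .., "ay": .., "az": .., "jaw": ..}, ...]. A call has 1 to 5 rows; each row shifts and turns the commanded pose from where the row before left it, along the tool's axes as they then stand; what a row does not reach is not made up. A row lasts 1/8 s, in which the tool goes at most 62.5 mm and 10.7 degrees, less where a joint would pass 70% of its speed; a pose out of reach is approached as far as the arm can. A call with a gripper value outside its range is refused whole. The fingers move at their own pace and stop on an object; FORCE is the grip in N (left out, the last holds). Time passes only in rows, so rows that do not move let the fingers close. It gives the time, the measured TCP pose, the force, the opening and the grip force at its end, in the units of the state.
- sense(): the state, without advancing time (a new reading comes with each control period).
- capture(name): name is "side" or "top"; returns a dict with "color" (480x640x3 uint8, red, green, blue), "depth" (480x640 float32, mm along the optical axis (not along the pixel's ray), 0 where there is no reading), "fx", "fy", "cx", "cy" (pixels), "camera_from_world" (4x4, takes a point from world to camera coordinates). Camera axes: x right, y up, looking along -z (the intrinsics and any distortion apply to the point x, -y, -z); pixel columns grow to the right and rows downward; lengths in mm; the calibration is good to about 2 mm. A picture is of the moment at which its call begins.
- finish_job(): hands the job in; it is judged then, once.
Trained networks look in the newest picture that a camera, given by its name, has taken for a name from the list of things; names that differ only in an ending like _2 or _b are one class to them, and where a whole thing is asked for, a point or a joint stands for the part that bears it (a point fixed in the world has none). Each returns a list of dicts, best first, with "conf" (0 to 1); they miss things now and then, are a little off and sometimes report something else, mostly with a low value. They report only what shows in the picture. A call takes as long as a camera call.
- find_in(query, camera): "centre" ([column, row] in pixels, amid what is visible of it).
- place_of(query, camera): "centre" ([column, row] in pixels: a listed point, or the origin of a listed thing).
The state is a dict: "time_s": time; "joints": joint angles; "dq": joint speeds; "tau": joint torques, N m; "eef_pos": TCP position; "ee_rot": TCP orientation; "force": force on the tool from outside, world axes, zero at the start; "wrist_torque": the same for the moment, N m; "grip_width": opening from 0.0 (shut) to 1.0 (fully open); "grip_force": force on a finger pad.
Only numpy, scipy, OpenCV 4.12 (cv2) and the standard library are available. Lean on these libraries where they do the work, as an engineer would, in place of code of your own. Each camera call takes 0.05 s, during which the arm holds its last target. There are 200 camera calls.

## Working session

There is one attempt and no reset: what is moved stays moved. The work goes in short steps, Python scripts to look and compute and a shell command to move; the robot and the scene stay as the last step left them, time stands still between calls to the robot, and variables do not carry over. Pictures are saved under pics/ and viewed, at most 10 in all, crops included, and the job is handed in when it is done.

```bash
mkdir -p pics
cat > h.py <<'E'
import numpy as np, cv2
from rig import *
from scipy.spatial.transform import Rotation as R
def cap(n,fn=None):
    c=capture(n)
    if fn: cv2.imwrite('pics/'+fn,c['color'][:,:,::-1])
    return c
def cloud(c):
    d=c['depth'];v,u=np.mgrid[:480,:640]
    P=np.stack([(u-c['cx'])/c['fx']*d,-(v-c['cy'])/c['fy']*d,-d,np.ones_like(d)],-1)
    W=P@np.linalg.inv(c['camera_from_world']).T
    W=W[...,:3]; W[d==0]=np.nan
    return W
def proj(c,p):
    q=c['camera_from_world']@np.r_[p,1]
    return [c['cx']+c['fx']*q[0]/-q[2], c['cy']-c['fy']*q[1]/-q[2]]
def ray_z(c,uv,z):
    T=np.linalg.inv(c['camera_from_world']);d=T[:3,:3]@np.array([(uv[0]-c['cx'])/c['fx'],-(uv[1]-c['cy'])/c['fy'],-1])
    o=T[:3,3];return o+d*(z-o[2])/d[2]
def st():
    s=sense();Rm=R.from_quat(np.r_[s['ee_rot'][1:],s['ee_rot'][0]]).as_matrix()
    return s,Rm
E
python3 - <<'E'
from h import *
for n in('side','top'):
    c=cap(n,n+'0.png')
    T=np.linalg.inv(c['camera_from_world']);print(n,T[:3,3].round(),-T[:3,2].round(2),c['fx'],{k:v for k,v in c.items() if k not in('color','depth','camera_from_world')}.keys())
    for q in['cabinet','door','rack','shelf_panel','door_top','socket_high','socket_low','hinge_mark','shoulder_high','pot_a','spray_bottle','feed_jar','watering_can','dibber']:
        print(q,[(np.round(r['centre']).tolist(),round(r['conf'],2)) for r in place_of(q,n)][:3])
s,Rm=st();print(s,Rm)
E
```

```text
side [1317.  370. 1287.] [-0.53 -0.27 -0.8 ] 458.2101771345787 dict_keys(['fx', 'fy', 'cx', 'cy'])
cabinet [([401.0, 275.0], 0.89), ([195.0, 208.0], 0.36)]
door [([266.0, 209.0], 0.96)]
rack [([260.0, 222.0], 0.79), ([359.0, 254.0], 0.35)]
shelf_panel [([257.0, 221.0], 0.68)]
door_top [([259.0, 164.0], 0.82)]
socket_high [([295.0, 184.0], 0.82), ([358.0, 258.0], 0.15)]
socket_low [([291.0, 211.0], 0.84), ([195.0, 210.0], 0.19)]
hinge_mark [([354.0, 283.0], 0.73)]
shoulder_high [([361.0, 258.0], 0.78)]
pot_a [([316.0, 196.0], 0.82), ([258.0, 297.0], 0.69)]
spray_bottle [([226.0, 247.0], 0.86)]
feed_jar []
watering_can [([475.0, 310.0], 0.73)]
dibber [([192.0, 209.0], 0.7), ([257.0, 299.0], 0.52)]
top [ 330.   10. 1283.] [ 0.22  0.01 -0.98] 444.50272435747615 dict_keys(['fx', 'fy', 'cx', 'cy'])
cabinet [([418.0, 274.0], 0.72)]
door [([424.0, 288.0], 0.8), ([432.0, 221.0], 0.43)]
rack [([419.0, 272.0], 0.77)]
shelf_panel [([417.0, 262.0], 0.7), ([153.0, 272.0], 0.22)]
door_top [([443.0, 277.0], 0.61), ([150.0, 274.0], 0.43)]
socket_high [([392.0, 288.0], 0.96)]
socket_low [([380.0, 296.
[... 468 characters left out ...]
01]), 'dq': array([ 0.00130194, -0.00050026,  0.00058534, -0.00107829, -0.00131068,
       -0.00016827]), 'tau': array([-8.69976011e-04, -4.12162721e+01, -2.59900600e+01, -3.15573525e-04,
        4.88911992e-04, -1.46888010e-05]), 'eef_pos': array([218.30232892, 477.46807682, 231.29575761]), 'ee_rot': array([5.94608035e-06, 2.12774480e-01, 9.77101336e-01, 1.04051736e-06]), 'force': array([0.38266138, 0.17357481, 0.85610237]), 'wrist_torque': array([-0.06628637, -0.03860012, -0.01711131]), 'grip_force': 0.0, 'grip_width': 1.0006199631579809} [[-9.09454041e-01  4.15804458e-01  1.20626372e-05]
 [ 4.15804458e-01  9.09454041e-01 -4.96966508e-07]
 [-1.11770550e-05  4.56373012e-06 -1.00000000e+00]]
```

View pics/side0.png

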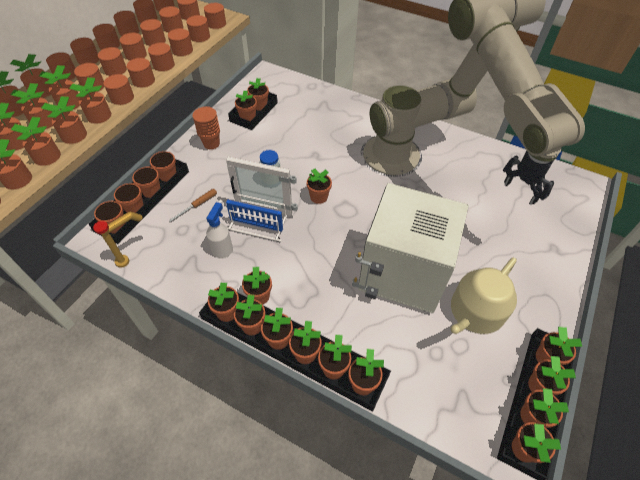

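View pics/top0.png

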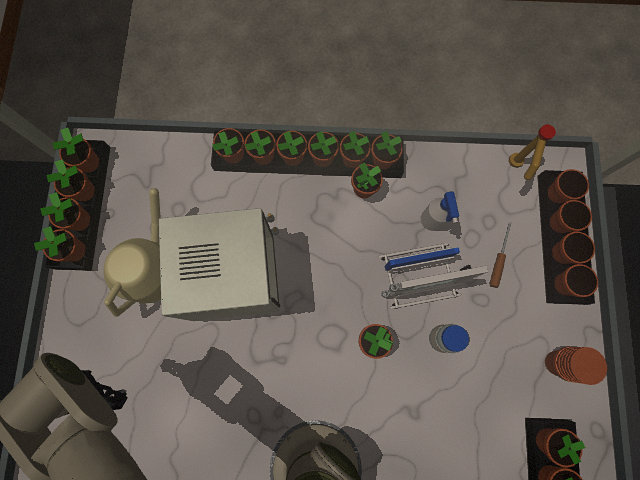

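Run:
```python
from h import *
def rect(X):
    r=cv2.minAreaRect(X[:,:2].astype(np.float32)); return np.round(r[0],1),np.round(r[1],1),round(r[2],2)
W={}
C={}
for n in('top','side'):
    c=cap(n);w=cloud(c);W[n]=w;C[n]=c
    P=w.reshape(-1,3);P=P[np.isfinite(P).all(1)]
    # cabinet top
    m=(abs(P[:,2]-288)<6)&(P[:,0]>300)&(P[:,0]<800)&(P[:,1]>0)&(P[:,1]<500)
    Q=P[m];print(n,'cab',len(Q),rect(Q),np.median(Q[:,2]))
    m=(P[:,2]>150)&(P[:,2]<255)&(P[:,0]>330)&(P[:,0]<640)&(P[:,1]<-120)&(P[:,1]>-480)
    Q=P[m];print('door',len(Q),np.percentile(Q,[1,50,99],axis=0).round())
    t=Q[(Q[:,2]>228)&(Q[:,2]<247)]
    print('doortop',len(t),rect(t),t[:,:2].mean(0))
    T=t[:,:2]-np.median(t[:,:2],0);print(np.linalg.svd(T,full_matrices=False)[2][0], np.percentile(T@np.linalg.svd(T,full_matrices=False)[2][0],[0,1,50,99,100]),np.median(t[:,:2],0))
    for q,z in[('door_top',238),('socket_high',191),('socket_low',53),('hinge_mark',67),('shoulder_high',205),('pot_a',0),('spray_bottle',0),('feed_jar',0),('cabinet',0),('rack',0)]:
        for r in place_of(q,n)[:2]:
            if r['conf']>.4: print(q,ray_z(c,r['centre'],z).round(0)[:2],round(r['conf'],2))
np.save('wt.npy',W['top'])
```

```text
top cab 10245 (array([501.8, 253.2]), array([225.5, 242.5]), 8.55) 288.0889719064876
door 800 [[ 460. -388.  157.]
 [ 490. -276.  237.]
 [ 533. -165.  243.]]
doortop 614 (array([ 493.8, -286.9]), array([ 16.4, 209.8]), 13.11) [ 492.87923871 -285.06118068]
[ 0.22789639 -0.97368539] [-102.63777278 -101.24931428    0.20785717  103.33153059  107.18449371] [ 492.95449627 -284.72723221]
door_top [ 492. -289.] 0.76
door_top [ 635. -268.] 0.67
socket_high [ 464. -160.] 0.69
socket_low [ 467. -159.] 0.81
shoulder_high [628. 140.] 0.67
pot_a [ 784. -113.] 0.81
pot_a [ 337. -146.] 0.79
spray_bottle [ 704. -330.] 0.6
feed_jar [ 361. -337.] 0.65
rack [ 531. -293.] 0.92
side cab 5580 (array([503.3, 252.4]), array([229.9, 241.2]), 8.36) 286.86551525363194
door 1347 [[ 465. -386.  151.]
 [ 497. -281.  202.]
 [ 528. -168.  240.]]
doortop 345 (array([ 495.5, -286.8]), array([ 23.5, 208.9]), 12.58) [ 497.05494692 -285.523923  ]
[-0.22928709  0.97335884] [-1.06068363e+02 -1.03994822e+02 -1.02493826e-01  1.01267178e+02
  1.02879151e+02] [ 497.26411408 -284.69252923]
door_top [ 499. -284.] 0.65
socket_high [ 463. -164.] 0.73
socket_high [ 713. -376.] 0.61
socket_low [ 472. -179.] 0.65
hinge_mark [642. 149.] 0.97
shoulder_high [636. 139.] 0.8
pot_a [ 802. -110.] 0.76
pot_a [ 335. -154.] 0.71
spray_bottle [ 700. -331.] 0.56
feed_jar [ 486. -287.] 0.41
cabinet [513. 243.] 0.58
rack [ 535. -277.] 0.75
```

Run:
```python
import cv2
t=cv2.imread('pics/top0.png')[170:360,250:520];cv2.imwrite('pics/t_crop.png',cv2.resize(t,None,fx=2.9,fy=2.9,interpolation=cv2.INTER_CUBIC))
```

```text
(no output)
```

View pics/t_crop.png

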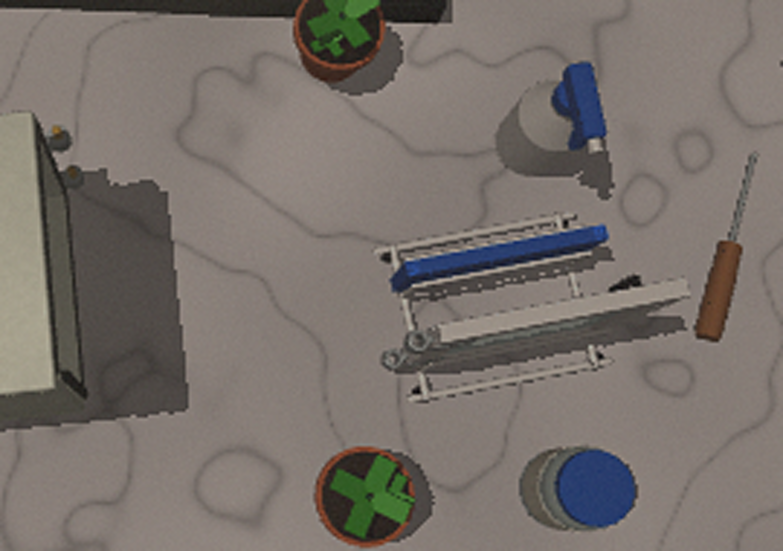

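```bash
J="python3 -m jog"
python3 -m jog '[{"tz":-22,"az":0.1825,"jaw":-1},{"tz":-22,"az":0.1825,"jaw":-1},{"tz":-22,"az":0.1825,"jaw":-1},{"tz":-22,"az":0.1825,"jaw":-1},{"tz":-22,"az":0.1825,"jaw":-1}]'
for i in 1; do python3 -m jog '[{"tx":-54,"ty":6.3,"jaw":-1},{"tx":-54,"ty":6.3,"jaw":-1},{"tx":-54,"ty":6.3,"jaw":-1},{"tx":-54,"ty":6.3,"jaw":-1},{"tx":-54,"ty":6.3,"jaw":-1}]'; done
python3 -m jog '[{"tx":-54,"ty":6.3,"jaw":-1},{"tx":-54,"ty":6.3,"jaw":-1},{"tx":-54,"ty":6.3,"jaw":-1},{"tx":-54,"ty":6.3,"jaw":-1},{"tx":-54,"ty":6.3,"jaw":-1}]'
python3 -m jog '[{"tx":-54,"ty":6.3,"jaw":-1},{"tx":-54,"ty":6.3,"jaw":-1},{"tx":-54,"ty":6.3,"jaw":-1},{"tx":-54,"ty":6.3,"jaw":-1},{"tx":-54,"ty":6.3,"jaw":-1}]'
python3 - <<'E'
from h import *
s,Rm=st();p=s['eef_pos'];print(p,Rm.round(3),s['joints'].round(2))
print(Rm.T@(np.array([494.5,-286.8,215])-p))
a=np.radians(13.15);y=Rm[:,1];print('az needed',-(a-np.arctan2(y[1],y[0])))
E
```

```text
[218.28821405 477.46978483 231.29149228] [[-0.909  0.416 -0.   ]
 [ 0.416  0.909  0.   ]
 [ 0.    -0.    -1.   ]] [ 0.92  0.31  1.5   0.    1.33 -0.22]
[-568.96637742 -580.24029895   16.28263637]
az needed 0.912497286698967schema error: expected keys tx, ty, tz, ax, ay, az, jaw
schema error: expected keys tx, ty, tz, ax, ay, az, jaw
schema error: expected keys tx, ty, tz, ax, ay, az, jaw
schema error: expected keys tx, ty, tz, ax, ay, az, jaw
```

```bash
python3 -m jog '[{"tx":0,"ty":0,"tz":-22,"ax":0,"ay":0,"az":0.1825,"jaw":-1},{"tx":0,"ty":0,"tz":-22,"ax":0,"ay":0,"az":0.1825,"jaw":-1},{"tx":0,"ty":0,"tz":-22,"ax":0,"ay":0,"az":0.1825,"jaw":-1},{"tx":0,"ty":0,"tz":-22,"ax":0,"ay":0,"az":0.1825,"jaw":-1},{"tx":0,"ty":0,"tz":-22,"ax":0,"ay":0,"az":0.1825,"jaw":-1}]'
python3 -m jog '[{"tx":-54,"ty":6.3,"tz":0,"ax":0,"ay":0,"az":0,"jaw":-1},{"tx":-54,"ty":6.3,"tz":0,"ax":0,"ay":0,"az":0,"jaw":-1},{"tx":-54,"ty":6.3,"tz":0,"ax":0,"ay":0,"az":0,"jaw":-1},{"tx":-54,"ty":6.3,"tz":0,"ax":0,"ay":0,"az":0,"jaw":-1},{"tx":-54,"ty":6.3,"tz":0,"ax":0,"ay":0,"az":0,"jaw":-1}]'
python3 -m jog '[{"tx":-54,"ty":6.3,"tz":0,"ax":0,"ay":0,"az":0,"jaw":-1},{"tx":-54,"ty":6.3,"tz":0,"ax":0,"ay":0,"az":0,"jaw":-1},{"tx":-54,"ty":6.3,"tz":0,"ax":0,"ay":0,"az":0,"jaw":-1},{"tx":-54,"ty":6.3,"tz":0,"ax":0,"ay":0,"az":0,"jaw":-1},{"tx":-54,"ty":6.3,"tz":0,"ax":0,"ay":0,"az":0,"jaw":-1}]'
python3 -m jog '[{"tx":-54,"ty":6.3,"tz":0,"ax":0,"ay":0,"az":0,"jaw":-1},{"tx":-54,"ty":6.3,"tz":0,"ax":0,"ay":0,"az":0,"jaw":-1},{"tx":-54,"ty":6.3,"tz":0,"ax":0,"ay":0,"az":0,"jaw":-1},{"tx":-54,"ty":6.3,"tz":0,"ax":0,"ay":0,"az":0,"jaw":-1},{"tx":-54,"ty":6.3,"tz":0,"ax":0,"ay":0,"az":0,"jaw":-1}]'
cat > rel.py <<'E'
from h import *
import sys
x,y,z,a=map(float,sys.argv[1:5])
s,Rm=st();p=s['eef_pos'];print(s['time_s'],p.round(2),s['joints'].round(2),'F',s['force'].round(1),'M',s['wrist_torque'].round(2),'w',s['grip_width'],s['grip_force'])
print('move',(Rm.T@(np.array([x,y,z])-p)).round(1))
v=Rm[:,1];print('az',(-(np.radians(a)-np.arctan2(v[1],v[0]))).round(4),'tilt',Rm[:,2].round(4))
E
python3 rel.py 494.5 -286.8 215 13.15
```

```text
time_s: 3.22
eef_pos: [218.3, 477.4, 342.0]
ee_rot: [-0.0, 0.624, 0.782, 0.0]
force: [0.4, -0.2, 1.1]
grip_width: 0.993
grip_force: 0.0
time_s: 3.85
eef_pos: [310.6, 220.1, 341.4]
ee_rot: [0.0, 0.621, 0.784, 0.0]
force: [0.4, 0.6, -0.1]
grip_width: 1.003
grip_force: 0.0
time_s: 4.47
eef_pos: [402.7, -35.9, 341.5]
ee_rot: [0.0, 0.622, 0.783, 0.0]
force: [0.7, 0.2, -0.1]
grip_width: 1.0
grip_force: 0.0
time_s: 5.1
eef_pos: [494.9, -291.6, 341.3]
ee_rot: [0.0, 0.622, 0.783, 0.0]
force: [0.8, 0.8, 0.2]
grip_width: 1.001
grip_force: 0.0
5.1 [ 494.94 -291.56  341.33] [-0.74  0.38  1.12  0.    1.64 -0.97] F [0.8 0.8 0.2] M [ 0.03 -0.04 -0.01] w 1.0010501977311275 0.0
move [  4.8   0.6 126.3]
az -0.0002 tilt [ 3.e-04 -1.e-04 -1.e+00]
```

```bash
python3 -m jog '[{"tx":5,"ty":0.6,"tz":40,"ax":0,"ay":0,"az":0,"jaw":-1},{"tx":0,"ty":0,"tz":40,"ax":0,"ay":0,"az":0,"jaw":-1},{"tx":0,"ty":0,"tz":38,"ax":0,"ay":0,"az":0,"jaw":-1},{"tx":0,"ty":0,"tz":20,"ax":0,"ay":0,"az":0,"jaw":-1},{"tx":0,"ty":0,"tz":0,"ax":0,"ay":0,"az":0,"jaw":0.3}]' 40
python3 -m jog '[{"tx":0,"ty":0,"tz":0,"ax":0,"ay":0,"az":0,"jaw":1},{"tx":0,"ty":0,"tz":0,"ax":0,"ay":0,"az":0,"jaw":1},{"tx":0,"ty":0,"tz":0,"ax":0,"ay":0,"az":0,"jaw":1},{"tx":0,"ty":0,"tz":0,"ax":0,"ay":0,"az":0,"jaw":1}]' 40
python3 rel.py 494.5 -286.8 203 13.15
```

```text
time_s: 5.72
eef_pos: [493.6, -284.4, 202.2]
ee_rot: [-0.001, 0.622, 0.783, 0.0]
force: [0.5, 0.2, 0.3]
grip_width: 0.815
grip_force: 0.0
time_s: 6.22
eef_pos: [494.0, -285.0, 204.1]
ee_rot: [0.0, 0.621, 0.783, -0.0]
force: [-1.3, 0.4, 6.8]
grip_width: 0.18
grip_force: 41.4
6.225 [ 494.04 -285.01  204.09] [-0.73  0.43  1.4  -0.    1.31 -0.96] F [-1.3  0.4  6.8] M [ 0.01  0.56 -0.02] w 0.17979138691854712 41.385512351989746
move [-1.8  0.   1.1]
az -0.0 tilt [ 4.e-04 -1.e-03 -1.e+00]
```

```bash
python3 -m jog '[{"tx":0,"ty":0,"tz":-1,"ax":0,"ay":0,"az":0,"jaw":1},{"tx":0,"ty":0,"tz":-5,"ax":0,"ay":0,"az":0,"jaw":1},{"tx":0,"ty":0,"tz":-12,"ax":0,"ay":0,"az":0,"jaw":1},{"tx":0,"ty":0,"tz":-17,"ax":0,"ay":0,"az":0,"jaw":1},{"tx":0,"ty":0,"tz":-17,"ax":0,"ay":0,"az":0,"jaw":1}]' 90
python3 -m jog '[{"tx":0,"ty":0,"tz":-17,"ax":0,"ay":0,"az":0,"jaw":1},{"tx":0,"ty":0,"tz":-17,"ax":0,"ay":0,"az":0,"jaw":1},{"tx":0,"ty":0,"tz":-10,"ax":0,"ay":0,"az":0,"jaw":1},{"tx":0,"ty":0,"tz":-5,"ax":0,"ay":0,"az":0,"jaw":1},{"tx":0,"ty":0,"tz":0,"ax":0,"ay":0,"az":0,"jaw":1}]' 90
python3 rel.py 494.5 -286.8 203 13.15
python3 - <<'E'
from h import *
s,Rm=st()
for n in('top','side'):
    c=cap(n,n+'1.png');w=cloud(c);P=w.reshape(-1,3);P=P[np.isfinite(P).all(1)]
    for q,z in[('door_top',320),('socket_high',273),('socket_low',135),('hinge_mark',67),('shoulder_high',205)]:
        for r in place_of(q,n)[:2]:
            if r['conf']>.4: print(n,q,np.round(r['centre'],1),ray_z(c,r['centre'],z).round(1)[:2],round(r['conf'],2))
a=cv2.imread('pics/top1.png')[190:320,250:510];b=cv2.imread('pics/side1.png')[120:310,200:400]
a=cv2.resize(a,None,fx=3,fy=3,interpolation=cv2.INTER_CUBIC)[:,:780];cv2.imwrite('pics/top1c.png',a)
cv2.imwrite('pics/side1c.png',cv2.resize(b,None,fx=3,fy=3,interpolation=cv2.INTER_CUBIC))
E
```

```text
time_s: 6.85
eef_pos: [494.1, -284.7, 256.2]
ee_rot: [-0.0, 0.621, 0.783, 0.0]
force: [0.0, 0.2, -5.4]
grip_width: 0.176
grip_force: 87.8
time_s: 7.48
eef_pos: [494.0, -284.8, 304.2]
ee_rot: [-0.0, 0.621, 0.783, 0.0]
force: [-0.3, -0.4, -4.4]
grip_width: 0.172
grip_force: 87.9
7.475 [ 494.04 -284.76  304.19] [-0.73  0.38  1.22  0.    1.54 -0.96] F [-0.3 -0.4 -4.4] M [ 0.04 -0.   -0.  ] w 0.1724363380010251 87.89429783821106
move [ -2.1  -0.  101.2]
az 0.0 tilt [-1.e-04  1.e-04 -1.e+00]
top socket_high [151.1 273.3] [467.1 394.2] 0.73
top socket_high [399.3 282. ] [ 471.1 -174. ] 0.67
top socket_low [387.7 287.1] [ 475.9 -169.1] 0.56
top socket_low [149.4 272.8] [487.  451.3] 0.56
top hinge_mark [275.2 228.4] [637.2 138.8] 0.93
top hinge_mark [148.9 274. ] [493.  478.4] 0.66
top shoulder_high [269.8 217.5] [630.  139.5] 0.7
side door_top [254.8 144.7] [ 492.1 -288.2] 0.97
side socket_high [294.7 159.6] [ 448.1 -175.4] 0.93
side socket_low [292.1 188.6] [ 452.  -188.5] 0.9
side hinge_mark [358.3 285.2] [642.3 154. ] 0.65
side shoulder_high [357.7 254.8] [630.5 134.5] 0.7
```

View pics/side1c.png

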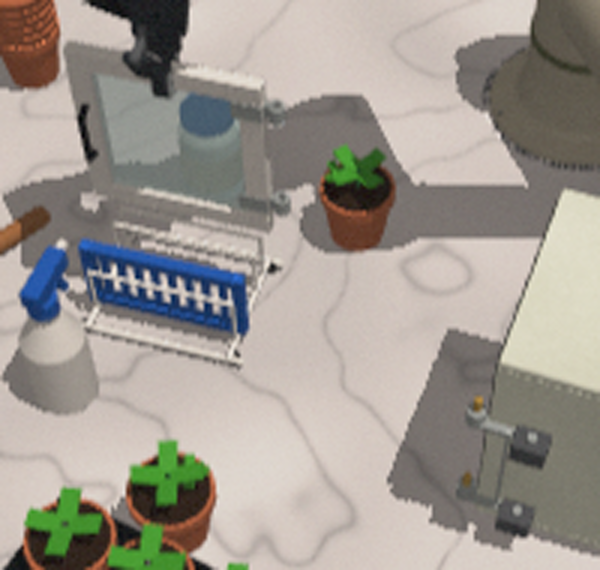

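Run:
```python
from h import *
for n in('top','side'):
    c=cap(n);im=c['color'];hsv=cv2.cvtColor(im,cv2.COLOR_RGB2HSV)
    for z0 in(205,67):
        u,v=proj(c,[638,138,z0+9]);u,v=int(round(u)),int(round(v))
        w=hsv[v-9:v+10,u-9:u+10].astype(int);m=((w[...,0]<30)&(w[...,0]>8)&(w[...,1]>85)).astype(float)
        k,lab,stt,cen=cv2.connectedComponentsWithStats(m.astype(np.uint8))
        for i in range(1,k):
            if stt[i,4]>=3:
                uv=cen[i]+[u-9,v-9];print(n,z0,stt[i].tolist(),uv.round(1),ray_z(c,uv,z0+(9 if n=='side' else 12)).round(1), 'nominal px',np.round(proj(c,[638,138,z0+9]),1))
        if n=='top': print(w[...,1])
```

```text
top 205 [7, 9, 3, 5, 11] [269.2 215.1] [632.8 140.  217. ] nominal px [270.3 213.5]
[[ 32  31  30  31  35  30  32  30  33  27  29  34  33  32  29  32  28  29
   28]
 [ 28  34  32  33  33  30  32  32  30  32  31  34  32  28  31  25  31  30
   32]
 [ 33  34  32  32  30  33  33  33  32  32  30  32  33  30  30  27  29  34
   32]
 [ 33  30  32  30  30  32  30  31  30  35  34  28  30  27  28  35  31  29
   32]
 [ 29  33  33  34  30  32  33  30  35  30  30  35  29  27  29  27  32  27
   30]
 [ 39  30  35  28  31  29  31  30  33  34  32  30  29  30  36  34  30  29
   33]
 [ 43  35  33  33  30  33  29  31  30  30  32  32  32  32  31  33  33  30
   33]
 [ 41  38  31  35  30  33  33  29  30  31  34  32  31  26  27  31  30  30
   30]
 [ 37  36  37  31  33  33  29  29  28  28  28  33  35  31  31  27  31  34
   31]
 [ 40  24  34  31  29  33  27  85  94  48  18  22  34  28  26  26  33  31
   32]
 [ 39  34  34  26  28  34  17 150 159 158  14  11  33  27  33  30  31  32
   26]
 [ 34  36  47  37  28  25  13 150 157 149  77  32  17  28  28  34  28  30
   27]
 [ 37  28  30  40  14  12   8  57 104 109  7
[... 1615 characters left out ...]
6 118  74  31  22  27  30  25  34  27
   25]
 [ 39  38  37  30  38  25  15  18  57  76  18  18  17  29  30  30  30  22
   30]
 [ 39  43  32  39  38  32  22  18  19  11  11  27  17  30  33  32  27  33
   33]
 [ 39  29  33  44  40  52  21  27  15  12  27  26  20  30  38  35  30  34
   27]
 [ 42  40  38  34  32  51  28  16  21  17  31  22  34  27  31  27  30  33
   21]
 [ 39  38  43  29  33  23  40  32  35  26  29  36  28  27  30  36  29  33
   30]
 [ 40  32  46  33  35  41  49  29  36  21  29  27  26  31  27  33  33  33
   26]]
side 205 [9, 6, 3, 5, 14] [358.9 253.9] [631.7 138.1 214. ] nominal px [357.9 255.5]
side 67 [9, 7, 3, 4, 10] [355.2 279.5] [633.9 138.7  76. ] nominal px [354.4 280.4]
```

```bash
python3 -m jog '[{"tx":10,"ty":8,"tz":0,"ax":0,"ay":0,"az":0,"jaw":1},{"tx":24,"ty":22,"tz":0,"ax":0,"ay":0,"az":0,"jaw":1},{"tx":33,"ty":29,"tz":0,"ax":0,"ay":0,"az":0,"jaw":1},{"tx":33,"ty":29,"tz":0,"ax":0,"ay":0,"az":0,"jaw":1},{"tx":33,"ty":29,"tz":0,"ax":0,"ay":0,"az":0,"jaw":1}]' 90
python3 -m jog '[{"tx":33,"ty":29,"tz":0,"ax":0,"ay":0,"az":0,"jaw":1},{"tx":33,"ty":29,"tz":0,"ax":0,"ay":0,"az":0,"jaw":1},{"tx":30,"ty":26,"tz":0,"ax":0,"ay":0,"az":0,"jaw":1},{"tx":13,"ty":13,"tz":0,"ax":0,"ay":0,"az":0,"jaw":1},{"tx":0,"ty":0,"tz":0,"ax":0,"ay":0,"az":0,"jaw":1}]' 90
python3 rel.py 660.2 25.9 245 13.15
python3 - <<'E'
from h import *
s,Rm=st();p=s['eef_pos']
for n in('top','side'):
    c=cap(n,n+'2.png')
    for nm,z in(('sockH',173-186.1),('sockH_top',195-186.1),('sockL',35-186.1)):
        print(n,nm,np.round(proj(c,p+116.1*Rm[:,0]+[0,0,z]),1))
    print('pintle',np.round(proj(c,[633,139,214]),1),np.round(proj(c,[633,139,76]),1))
    i=cv2.imread('pics/%s2.png'%n); u,v=(int(t) for t in proj(c,p+116*Rm[:,0]+[0,0,-60]))
    cv2.imwrite('pics/%s2c.png'%n,cv2.resize(i[v-45:v+75,u-60:u+60],None,fx=5,fy=5,interpolation=cv2.INTER_CUBIC)); print('crop origin',u-60,v-45)
a=cv2.imread('pics/top2c.png');b=cv2.imread('pics/side2c.png')
cv2.imwrite('pics/both2.png',cv2.resize(np.hstack([a,b]),(800,400)))
E
```

```text
time_s: 8.8
eef_pos: [578.4, -126.5, 304.4]
ee_rot: [0.0, 0.621, 0.784, 0.0]
force: [0.8, -0.6, -5.4]
grip_width: 0.167
grip_force: 88.1
time_s: 9.43
eef_pos: [647.6, 1.5, 303.8]
ee_rot: [-0.0, 0.621, 0.784, -0.0]
force: [-0.4, -0.8, -5.1]
grip_width: 0.175
grip_force: 88.2
9.425 [647.59   1.48 303.8 ] [-0.18  0.57  0.93  0.    1.64 -0.41] F [-0.4 -0.8 -5.1] M [-0.11  0.02 -0.  ] w 0.17506062188079613 88.2167387008667
move [20.8 17.9 58.8]
az 0.0024 tilt [-6.e-04  4.e-04 -1.e+00]
top sockH [276.6 211.6]
top sockH_top [275.7 208.9]
top sockL [281.1 226.7]
pintle [269.7 215.4] [274.8 229.1]
crop origin 218 172
side sockH [355.  231.7]
side sockH_top [355.6 226.8]
side sockL [351.6 259.5]
pintle [359.  254.3] [355.4 279.3]
crop origin 293 196
```

View pics/both2.png

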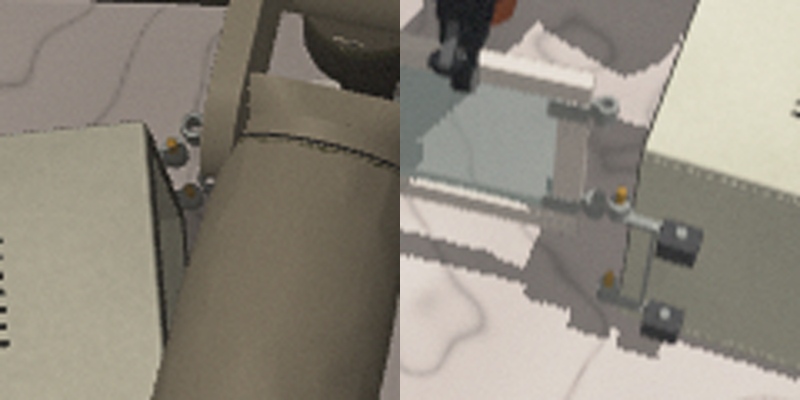

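```bash
python3 -m jog '[{"tx":10,"ty":9,"tz":0,"ax":0,"ay":0,"az":0,"jaw":1},{"tx":10.8,"ty":8.9,"tz":0,"ax":0,"ay":0,"az":0.002,"jaw":1},{"tx":0,"ty":0,"tz":20,"ax":0,"ay":0,"az":0,"jaw":1},{"tx":0,"ty":0,"tz":20,"ax":0,"ay":0,"az":0,"jaw":1},{"tx":0,"ty":0,"tz":14,"ax":0,"ay":0,"az":0,"jaw":1}]' 90
python3 -m jog '[{"tx":0,"ty":0,"tz":4,"ax":0,"ay":0,"az":0,"jaw":1},{"tx":0,"ty":0,"tz":1,"ax":0,"ay":0,"az":0,"jaw":1},{"tx":0,"ty":0,"tz":0,"ax":0,"ay":0,"az":0,"jaw":1}]' 90
python3 rel.py 660.2 25.9 236 13.15
```

```text
time_s: 10.15
eef_pos: [660.1, 24.5, 249.2]
ee_rot: [-0.0, 0.622, 0.783, -0.0]
force: [0.1, 0.6, -4.6]
grip_width: 0.176
grip_force: 88.1
time_s: 10.52
eef_pos: [660.3, 23.9, 246.0]
ee_rot: [0.001, 0.622, 0.783, 0.0]
force: [0.2, 1.0, -4.7]
grip_width: 0.173
grip_force: 88.2
10.525 [660.29  23.87 246.03] [-0.14  0.62  1.    0.    1.52 -0.37] F [ 0.2  1.  -4.7] M [-0.02  0.04 -0.06] w 0.17337086045469166 88.18952322006226
move [ 2.   0.4 10. ]
az -0.002 tilt [ 1.2e-03 -2.0e-04 -1.0e+00]
```

```bash
python3 -m jog '[{"tx":2,"ty":0.4,"tz":2,"ax":0,"ay":0,"az":-0.002,"jaw":1},{"tx":0,"ty":0,"tz":2,"ax":0,"ay":0,"az":0,"jaw":1},{"tx":0,"ty":0,"tz":2,"ax":0,"ay":0,"az":0,"jaw":1},{"tx":0,"ty":0,"tz":0,"ax":0,"ay":0,"az":0,"jaw":1}]' 90
python3 rel.py 660.2 25.9 236 13.15
python3 -m jog '[{"tx":0,"ty":0,"tz":1.5,"ax":0,"ay":0,"az":0,"jaw":1},{"tx":0,"ty":0,"tz":1.5,"ax":0,"ay":0,"az":0,"jaw":1}]' 90
python3 -m jog '[{"tx":0,"ty":0,"tz":1,"ax":0,"ay":0,"az":0,"jaw":1},{"tx":0,"ty":0,"tz":0,"ax":0,"ay":0,"az":0,"jaw":1}]' 90
python3 rel.py 660.2 25.9 236 13.15
```

```text
time_s: 11.02
eef_pos: [660.0, 25.9, 239.1]
ee_rot: [-0.0, 0.622, 0.783, -0.0]
force: [-0.6, 1.3, -5.3]
grip_width: 0.171
grip_force: 88.3
11.025 [659.96  25.89 239.07] [-0.14  0.62  1.01 -0.    1.51 -0.37] F [-0.6  1.3 -5.3] M [-0.01  0.02 -0.06] w 0.17118137085666615 88.28060746192932
move [-0.   0.2  3.1]
az -0.0 tilt [-3.e-04  0.e+00 -1.e+00]
time_s: 11.28
eef_pos: [660.0, 25.9, 236.2]
ee_rot: [-0.0, 0.621, 0.783, 0.0]
force: [0.3, -0.2, -5.2]
grip_width: 0.175
grip_force: 88.3
time_s: 11.52
eef_pos: [660.0, 25.9, 235.2]
ee_rot: [-0.0, 0.622, 0.783, -0.0]
force: [0.2, -0.3, -6.1]
grip_width: 0.175
grip_force: 88.3
11.525 [659.96  25.91 235.19] [-0.14  0.62  1.02 -0.    1.5  -0.37] F [ 0.2 -0.3 -6.1] M [0.   0.02 0.02] w 0.1754312876501932 88.27790379524231
move [-0.1  0.2 -0.8]
az -0.0 tilt [-2.e-04  0.e+00 -1.e+00]
```

Past expected tip height with no contact yet; continue in small steps.

```bash
for k in 1; do python3 -m jog '[{"tx":0,"ty":0,"tz":1,"ax":0,"ay":0,"az":0,"jaw":1},{"tx":0,"ty":0,"tz":0,"ax":0,"ay":0,"az":0,"jaw":1}]' 90; done
python3 rel.py 660 25.9 236 13.15
python3 -m jog '[{"tx":0,"ty":0,"tz":1,"ax":0,"ay":0,"az":0,"jaw":1},{"tx":0,"ty":0,"tz":0,"ax":0,"ay":0,"az":0,"jaw":1}]' 90
python3 rel.py 660 25.9 236 13.15
python3 -m jog '[{"tx":0,"ty":0,"tz":1,"ax":0,"ay":0,"az":0,"jaw":1},{"tx":0,"ty":0,"tz":0,"ax":0,"ay":0,"az":0,"jaw":1}]' 90
python3 rel.py 660 25.9 236 13.15
```

```text
time_s: 11.78
eef_pos: [660.0, 25.9, 234.2]
ee_rot: [-0.0, 0.621, 0.783, -0.0]
force: [-0.4, 1.1, -4.5]
grip_width: 0.173
grip_force: 88.3
11.775 [659.99  25.93 234.22] [-0.14  0.62  1.02 -0.    1.5  -0.37] F [-0.4  1.1 -4.5] M [ 0.02 -0.03 -0.04] w 0.17288836168995442 88.28509211540222
move [-0.   0.  -1.8]
az 0.0 tilt [-1.e-04  0.e+00 -1.e+00]
time_s: 12.02
eef_pos: [660.0, 25.9, 233.2]
ee_rot: [-0.0, 0.621, 0.783, -0.0]
force: [-0.3, 0.1, -5.5]
grip_width: 0.175
grip_force: 88.3
12.025 [659.97  25.92 233.19] [-0.14  0.62  1.02 -0.    1.5  -0.37] F [-0.3  0.1 -5.5] M [ 0.01 -0.03 -0.06] w 0.17454652979269217 88.27950596809387
move [-0.   0.  -2.8]
az -0.0 tilt [-2.e-04  0.e+00 -1.e+00]
time_s: 12.28
eef_pos: [660.0, 25.9, 232.2]
ee_rot: [-0.0, 0.621, 0.783, -0.0]
force: [-0.4, -0.1, -5.6]
grip_width: 0.176
grip_force: 88.3
12.275 [659.99  25.91 232.19] [-0.14  0.63  1.02  0.    1.49 -0.37] F [-0.4 -0.1 -5.6] M [ 0.01  0.   -0.01] w 0.17572553560334633 88.27788591384888
move [-0.   0.  -3.8]
az -0.0 tilt [-1.e-04  0.e+00 -1.e+00]
```

```bash
python3 -m jog '[{"tx":0,"ty":0,"tz":1,"ax":0,"ay":0,"az":0,"jaw":1},{"tx":0,"ty":0,"tz":1,"ax":0,"ay":0,"az":0,"jaw":1},{"tx":0,"ty":0,"tz":0,"ax":0,"ay":0,"az":0,"jaw":1}]' 90
python3 rel.py 660 25.9 236 13.15
python3 -m jog '[{"tx":0,"ty":0,"tz":1,"ax":0,"ay":0,"az":0,"jaw":1},{"tx":0,"ty":0,"tz":1,"ax":0,"ay":0,"az":0,"jaw":1},{"tx":0,"ty":0,"tz":0,"ax":0,"ay":0,"az":0,"jaw":1}]' 90
python3 rel.py 660 25.9 236 13.15
python3 - <<'E'
from h import *
c=cap('side','side3.png');i=cv2.imread('pics/side3.png');cv2.imwrite('pics/side3c.png',cv2.resize(i[180:320,270:410],None,fx=4,fy=4,interpolation=cv2.INTER_CUBIC))
E
```

```text
time_s: 12.65
eef_pos: [660.0, 25.9, 230.2]
ee_rot: [-0.0, 0.621, 0.783, -0.0]
force: [0.2, -0.3, -5.3]
grip_width: 0.174
grip_force: 88.3
12.65 [659.96  25.94 230.16] [-0.14  0.63  1.03  0.    1.49 -0.37] F [ 0.2 -0.3 -5.3] M [ 0.01 -0.04 -0.02] w 0.17411876936806106 88.28330039978027
move [-0.   0.  -5.8]
az 0.0 tilt [-2.e-04  0.e+00 -1.e+00]
time_s: 13.02
eef_pos: [660.0, 25.9, 228.2]
ee_rot: [-0.0, 0.622, 0.783, -0.0]
force: [-0.4, 0.6, -4.8]
grip_width: 0.173
grip_force: 88.3
13.025 [659.98  25.9  228.17] [-0.14  0.63  1.03  0.    1.48 -0.37] F [-0.4  0.6 -4.8] M [-0.06 -0.02  0.  ] w 0.17313465854551013 88.27804684638977
move [-0.   0.  -7.8]
az -0.0001 tilt [-2.e-04  0.e+00 -1.e+00]
```

View pics/side3c.png

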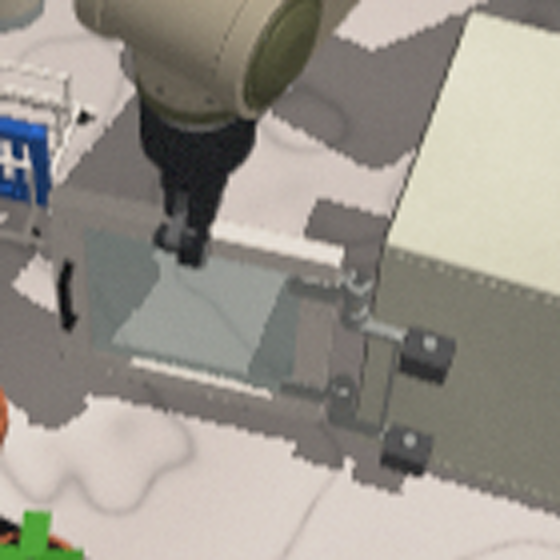

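```bash
python3 -m jog '[{"tx":0,"ty":0,"tz":1.5,"ax":0,"ay":0,"az":0,"jaw":1},{"tx":0,"ty":0,"tz":1.5,"ax":0,"ay":0,"az":0,"jaw":1},{"tx":0,"ty":0,"tz":0,"ax":0,"ay":0,"az":0,"jaw":1}]' 90
python3 -m jog '[{"tx":0,"ty":0,"tz":1.5,"ax":0,"ay":0,"az":0,"jaw":1},{"tx":0,"ty":0,"tz":1.5,"ax":0,"ay":0,"az":0,"jaw":1},{"tx":0,"ty":0,"tz":0,"ax":0,"ay":0,"az":0,"jaw":1}]' 90
python3 -m jog '[{"tx":0,"ty":0,"tz":1,"ax":0,"ay":0,"az":0,"jaw":1},{"tx":0,"ty":0,"tz":0,"ax":0,"ay":0,"az":0,"jaw":1}]' 90
python3 rel.py 660 25.9 219 13.15
```

```text
time_s: 13.45
eef_pos: [659.9, 25.9, 225.1]
ee_rot: [-0.0, 0.621, 0.783, -0.0]
force: [-0.4, 0.4, -6.0]
grip_width: 0.17
grip_force: 88.3
time_s: 13.82
eef_pos: [659.9, 25.9, 222.1]
ee_rot: [-0.0, 0.622, 0.783, -0.0]
force: [0.7, -0.1, -4.7]
grip_width: 0.173
grip_force: 88.3
time_s: 14.08
eef_pos: [660.0, 25.9, 221.2]
ee_rot: [-0.0, 0.622, 0.783, -0.0]
force: [1.2, 0.7, -4.9]
grip_width: 0.175
grip_force: 88.3
14.075 [659.99  25.88 221.22] [-0.14  0.63  1.04 -0.    1.47 -0.37] F [ 1.2  0.7 -4.9] M [-0.01  0.03 -0.06] w 0.17477558392675505 88.28449130058289
move [0.  0.  2.2]
az -0.0 tilt [-1.e-04 -0.e+00 -1.e+00]
```

```bash
python3 -m jog '[{"tx":0,"ty":0,"tz":1,"ax":0,"ay":0,"az":0,"jaw":1},{"tx":0,"ty":0,"tz":0,"ax":0,"ay":0,"az":0,"jaw":1}]' 90
python3 -m jog '[{"tx":0,"ty":0,"tz":1,"ax":0,"ay":0,"az":0,"jaw":1},{"tx":0,"ty":0,"tz":0,"ax":0,"ay":0,"az":0,"jaw":1}]' 90
python3 -m jog '[{"tx":0,"ty":0,"tz":0.5,"ax":0,"ay":0,"az":0,"jaw":1},{"tx":0,"ty":0,"tz":0,"ax":0,"ay":0,"az":0,"jaw":1}]' 90
python3 rel.py 660 25.9 218 13.15
```

```text
time_s: 14.32
eef_pos: [660.0, 25.9, 220.2]
ee_rot: [-0.0, 0.622, 0.783, -0.0]
force: [0.8, 1.0, -4.7]
grip_width: 0.171
grip_force: 88.3
time_s: 14.58
eef_pos: [660.0, 25.9, 219.2]
ee_rot: [-0.0, 0.621, 0.783, -0.0]
force: [-0.0, 0.0, -4.4]
grip_width: 0.176
grip_force: 88.3
time_s: 14.82
eef_pos: [660.0, 25.9, 218.8]
ee_rot: [-0.0, 0.621, 0.783, -0.0]
force: [0.1, 0.0, -5.4]
grip_width: 0.18
grip_force: 88.3
14.825 [660.    25.93 218.76] [-0.14  0.63  1.05  0.    1.46 -0.37] F [ 0.1  0.  -5.4] M [-0.    0.02  0.02] w 0.17951727639916965 88.2831859588623
move [-0.  -0.   0.8]
az 0.0 tilt [-1.e-04  0.e+00 -1.e+00]
```

```bash
python3 -m jog '[{"tx":0,"ty":0,"tz":0.5,"ax":0,"ay":0,"az":0,"jaw":1},{"tx":0,"ty":0,"tz":0,"ax":0,"ay":0,"az":0,"jaw":1}]' 90
python3 -m jog '[{"tx":0,"ty":0,"tz":0.5,"ax":0,"ay":0,"az":0,"jaw":1},{"tx":0,"ty":0,"tz":0,"ax":0,"ay":0,"az":0,"jaw":1}]' 90
python3 rel.py 660 25.9 218 13.15
python3 -m jog '[{"tx":0,"ty":0,"tz":0.5,"ax":0,"ay":0,"az":0,"jaw":1},{"tx":0,"ty":0,"tz":0,"ax":0,"ay":0,"az":0,"jaw":1}]' 90
python3 rel.py 660 25.9 218 13.15
```

```text
time_s: 15.08
eef_pos: [660.0, 25.9, 218.3]
ee_rot: [-0.0, 0.621, 0.783, -0.0]
force: [-0.2, 0.3, -4.9]
grip_width: 0.172
grip_force: 88.3
time_s: 15.32
eef_pos: [660.1, 25.9, 218.0]
ee_rot: [0.0, 0.622, 0.783, 0.0]
force: [-0.3, -0.9, -2.9]
grip_width: 0.173
grip_force: 88.5
15.325 [660.08  25.86 218.03] [-0.14  0.63  1.05  0.    1.46 -0.37] F [-0.3 -0.9 -2.9] M [ 0.01  0.03 -0.01] w 0.1726287435323906 88.52437734603882
move [ 0.1 -0.1  0. ]
az -0.0001 tilt [ 4.e-04 -0.e+00 -1.e+00]
time_s: 15.58
eef_pos: [660.1, 25.8, 217.8]
ee_rot: [0.0, 0.622, 0.783, 0.0]
force: [0.3, -1.0, -0.2]
grip_width: 0.172
grip_force: 89.0
15.575 [660.14  25.79 217.76] [-0.14  0.63  1.05 -0.    1.46 -0.37] F [ 0.3 -1.  -0.2] M [-0.01  0.06  0.03] w 0.17192536411002113 88.95040512084961
move [ 0.1 -0.1 -0.2]
az -0.0001 tilt [ 8.e-04 -2.e-04 -1.e+00]
```

```bash
python3 -m jog '[{"tx":0,"ty":0,"tz":0,"ax":0,"ay":0,"az":0,"jaw":1},{"tx":0,"ty":0,"tz":0,"ax":0,"ay":0,"az":0,"jaw":1}]' 20
python3 -m jog '[{"tx":0,"ty":0,"tz":0,"ax":0,"ay":0,"az":0,"jaw":0.5},{"tx":0,"ty":0,"tz":0,"ax":0,"ay":0,"az":0,"jaw":0},{"tx":0,"ty":0,"tz":0,"ax":0,"ay":0,"az":0,"jaw":0},{"tx":0,"ty":0,"tz":0,"ax":0,"ay":0,"az":0,"jaw":0}]' 20
python3 -m jog '[{"tx":0,"ty":0,"tz":-8,"ax":0,"ay":0,"az":0,"jaw":0},{"tx":0,"ty":0,"tz":-20,"ax":0,"ay":0,"az":0,"jaw":0},{"tx":0,"ty":0,"tz":-22,"ax":0,"ay":0,"az":0,"jaw":0},{"tx":0,"ty":0,"tz":-15,"ax":0,"ay":0,"az":0,"jaw":0},{"tx":0,"ty":0,"tz":-5,"ax":0,"ay":0,"az":0,"jaw":1}]' 20
python3 rel.py 713.9 -16.9 288 13.15
python3 - <<'E'
from h import *
for n in('top','side'):
    c=cap(n,n+'4.png');P=cloud(c).reshape(-1,3);P=P[np.isfinite(P).all(1)]
    t=P[(P[:,2]>242)&(P[:,2]<260)&(P[:,0]>600)&(P[:,0]<760)&(P[:,1]<145)&(P[:,1]>-150)]
    if len(t)>20:
        r=cv2.minAreaRect(t[:,:2].astype(np.float32));print(n,len(t),r,np.median(t[:,2]))
E
```

```text
time_s: 15.82
eef_pos: [660.2, 25.7, 217.7]
ee_rot: [0.0, 0.622, 0.783, 0.0]
force: [0.8, -2.7, 1.2]
grip_width: 0.175
grip_force: 89.2
time_s: 16.32
eef_pos: [660.0, 26.0, 217.3]
ee_rot: [-0.0, 0.621, 0.783, -0.0]
force: [0.0, -0.4, 0.0]
grip_width: 0.499
grip_force: 0.0
time_s: 16.95
eef_pos: [660.2, 25.9, 288.3]
ee_rot: [0.001, 0.621, 0.783, 0.0]
force: [0.6, 0.6, 0.2]
grip_width: 0.299
grip_force: 0.0
16.95 [660.18  25.91 288.31] [-0.14  0.61  0.91 -0.    1.62 -0.37] F [0.6 0.6 0.2] M [ 0.04 -0.05  0.  ] w 0.2989764844075159 0.0
move [-53.9  42.6   0.4]
az 0.0 tilt [ 1.4e-03 -2.0e-04 -1.0e+00]
top 121 ((676.7412109375, -43.59303665161133), (16.99112319946289, 72.00550842285156), 13.304616928100586) 247.29575402704268
side 417 ((663.1507568359375, 23.145103454589844), (21.03938102722168, 208.6979217529297), 13.304771423339844) 247.86569416787165
```

Run:
```python
import cv2
i=cv2.imread('pics/side4.png');cv2.imwrite('pics/side4c.png',cv2.resize(i[180:320,270:410],None,fx=4,fy=4,interpolation=cv2.INTER_CUBIC))
```

```text
(no output)
```

View pics/side4c.png

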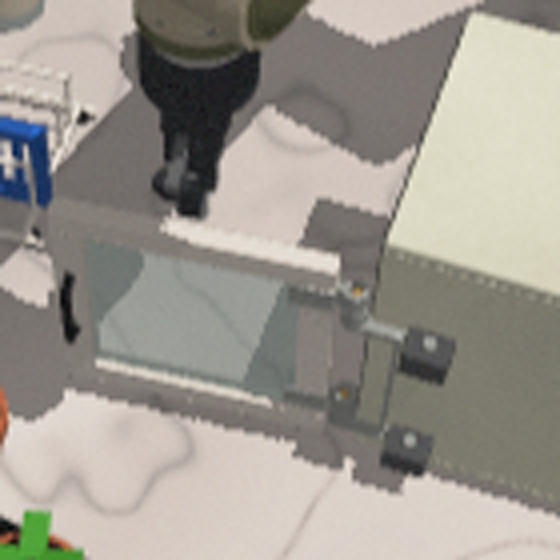

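```bash
python3 -m jog '[{"tx":-18,"ty":14,"tz":0,"ax":0,"ay":0,"az":0,"jaw":1},{"tx":-18,"ty":14,"tz":0,"ax":0,"ay":0,"az":0,"jaw":1},{"tx":-18,"ty":14.6,"tz":0,"ax":0,"ay":0,"az":0,"jaw":1},{"tx":0,"ty":0,"tz":30,"ax":0,"ay":0,"az":0,"jaw":1},{"tx":0,"ty":0,"tz":30,"ax":0,"ay":0,"az":0,"jaw":1}]' 20
python3 rel.py 713.9 -16.9 228 13.15
cat > path.py <<'E'
from h import *
s,Rm=st();p=s['eef_pos'];H=np.array([633.7,139.]);r=170
yt=Rm[:2,1];prev=p[:2]
for ph in [-76.85,-81,-85,-90,-95,-100,-105,-110,-115,-120,-125,-130,-135,-140,-145,-150,-155,-160,-164,-168,-170,-171.5]:
    a=np.radians(ph);u=np.array([np.cos(a),np.sin(a)]);n=np.array([-u[1],u[0]])
    c=yt@n;f=14.5*abs(c)+11*np.sqrt(1-c*c)
    q=H+r*u+n*(8+f);d=np.r_[q-prev,0];print(ph,q.round(1),(Rm.T@d)[:2].round(1));prev=q
E
python3 path.py
```

```text
time_s: 17.68
eef_pos: [713.6, -17.2, 225.1]
ee_rot: [-0.001, 0.622, 0.783, -0.0]
force: [-0.9, 0.6, -0.0]
grip_width: 0.001
grip_force: 0.0
17.675 [713.65 -17.2  225.1 ] [-0.19  0.77  0.79 -0.    1.58 -0.42] F [-0.9  0.6 -0. ] M [-0.01  0.01  0.04] w 0.0013924171518879438 0.0
move [ 0.2  0.3 -2.9]
az -0.0004 tilt [-1.6e-03  3.0e-04 -1.0e+00]
-76.85 [694.3 -21.4] [  0.3 -19.8]
-81 [683.3 -25.3] [ -1.2 -11.6]
-85 [672.3 -28.3] [ -0.4 -11.3]
-90 [658.3 -31. ] [  0.5 -14.3]
-95 [644.  -32.5] [  1.7 -14.3]
-100 [629.4 -32.9] [  3.  -14.2]
-105 [614.8 -31.9] [  4.2 -14.1]
-110 [600.1 -29.7] [  5.5 -13.8]
-115 [585.6 -26.1] [  6.8 -13.3]
-120 [571.3 -21.3] [  8.  -12.8]
-125 [557.4 -15.1] [  9.2 -12.2]
-130 [544.   -7.6] [ 10.3 -11.4]
-135 [531.2   1.1] [ 11.4 -10.5]
-140 [519.1  11.1] [12.4 -9.5]
-145 [508.   22.2] [13.3 -8.3]
-150 [497.8  34.3] [14.1 -7.1]
-155 [488.8  47.4] [14.8 -5.8]
-160 [481.   61.4] [15.4 -4.4]
-164 [475.7  73.2] [12.6 -2.5]
-168 [471.4  84.8] [12.3 -1.5]
-170 [469.7  90. ] [ 5.5 -0.5]
-171.5 [468.5  94. ] [ 4.1 -0.2]
```

```bash
python3 -m jog '[{"tx":0.3,"ty":-9,"tz":-3,"ax":0,"ay":0,"az":0,"jaw":1},{"tx":0,"ty":-6,"tz":0,"ax":0,"ay":0,"az":0,"jaw":1},{"tx":0,"ty":-3,"tz":0,"ax":0,"ay":0,"az":0,"jaw":1},{"tx":0,"ty":-3,"tz":0,"ax":0,"ay":0,"az":0,"jaw":1},{"tx":-0.4,"ty":-3,"tz":0,"ax":0,"ay":0,"az":0,"jaw":1}]' 20
python3 -m jog '[{"tx":-0.4,"ty":-3.5,"tz":0,"ax":0,"ay":0,"az":0,"jaw":1},{"tx":-0.4,"ty":-3.9,"tz":0,"ax":0,"ay":0,"az":0,"jaw":1},{"tx":-0.2,"ty":-5.6,"tz":0,"ax":0,"ay":0,"az":0,"jaw":1},{"tx":-0.2,"ty":-5.7,"tz":0,"ax":0,"ay":0,"az":0,"jaw":1}]' 20
python3 rel.py 672.3 -28.3 228 13.15
python3 -m jog '[{"tx":0.2,"ty":-7.1,"tz":0,"ax":0,"ay":0,"az":0,"jaw":1},{"tx":0.3,"ty":-7.2,"tz":0,"ax":0,"ay":0,"az":0,"jaw":1},{"tx":0.8,"ty":-7.1,"tz":0,"ax":0,"ay":0,"az":0,"jaw":1},{"tx":0.9,"ty":-7.2,"tz":0,"ax":0,"ay":0,"az":0,"jaw":1}]' 20
python3 -m jog '[{"tx":1.5,"ty":-7.1,"tz":0,"ax":0,"ay":0,"az":0,"jaw":1},{"tx":1.5,"ty":-7.1,"tz":0,"ax":0,"ay":0,"az":0,"jaw":1},{"tx":2.1,"ty":-7.1,"tz":0,"ax":0,"ay":0,"az":0,"jaw":1},{"tx":2.1,"ty":-7,"tz":0,"ax":0,"ay":0,"az":0,"jaw":1}]' 20
python3 -m jog '[{"tx":2.7,"ty":-6.9,"tz":0,"ax":0,"ay":0,"az":0,"jaw":1},{"tx":2.8,"ty":-6.9,"tz":0,"ax":0,"ay":0,"az":0,"jaw":1},{"tx":3.4,"ty":-6.7,"tz":0,"ax":0,"ay":0,"az":0,"jaw":1},{"tx":3.4,"ty":-6.6,"tz":0,"ax":0,"ay":0,"az":0,"jaw":1}]' 20
python3 rel.py 585.6 -26.1 228 13.15
python3 - <<'E'
from h import *
c=cap('side','side5.png')
E
```

```text
time_s: 18.3
eef_pos: [690.3, -22.5, 230.3]
ee_rot: [0.0, 0.621, 0.783, 0.0]
force: [-0.2, 0.2, -0.3]
grip_width: 0.001
grip_force: 0.1
time_s: 18.8
eef_pos: [672.1, -28.0, 230.3]
ee_rot: [0.0, 0.621, 0.783, -0.0]
force: [0.9, -0.0, 0.2]
grip_width: 0.002
grip_force: 0.1
18.8 [672.09 -28.04 230.32] [-0.22  0.66  0.97 -0.    1.51 -0.44] F [ 0.9 -0.   0.2] M [ 0.04 -0.04 -0.  ] w 0.0015918182762037843 0.11867926572449505
move [-0.3  0.1  2.3]
az 0.0 tilt [-0. -0. -1.]
time_s: 19.3
eef_pos: [643.6, -32.4, 230.3]
ee_rot: [0.0, 0.622, 0.783, 0.0]
force: [0.4, -0.1, -0.1]
grip_width: -0.001
grip_force: 0.1
time_s: 19.8
eef_pos: [614.4, -31.7, 230.3]
ee_rot: [0.0, 0.621, 0.783, -0.0]
force: [0.4, 0.5, -0.7]
grip_width: -0.001
grip_force: 0.1
time_s: 20.3
eef_pos: [585.3, -25.8, 230.3]
ee_rot: [0.0, 0.621, 0.783, 0.0]
force: [0.2, 0.0, -0.6]
grip_width: -0.002
grip_force: 0.1
20.3 [585.28 -25.81 230.32] [-0.24  0.45  1.31 -0.    1.39 -0.47] F [ 0.2  0.  -0.6] M [-0.   -0.02  0.01] w -0.001947202419334011 0.11631225408564205
move [-0.4  0.2  2.3]
az -0.0 tilt [ 1.e-04 -0.e+00 -1.e+00]
```

View pics/side5.png

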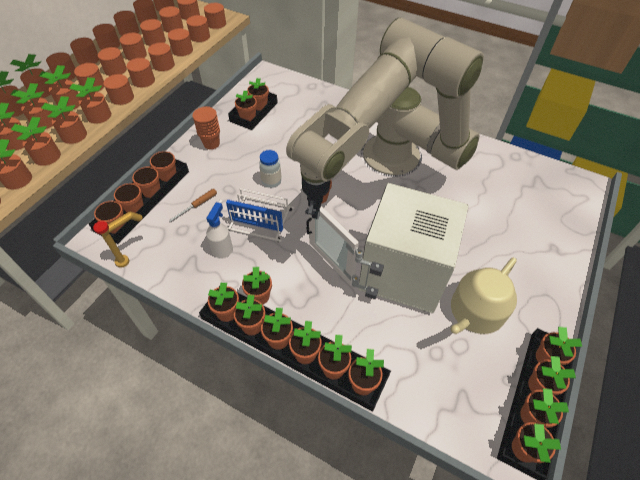

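```bash
python3 -m jog '[{"tx":4,"ty":-6.4,"tz":0,"ax":0,"ay":0,"az":0,"jaw":1},{"tx":4,"ty":-6.4,"tz":0,"ax":0,"ay":0,"az":0,"jaw":1},{"tx":4.6,"ty":-6.1,"tz":0,"ax":0,"ay":0,"az":0,"jaw":1},{"tx":4.6,"ty":-6.1,"tz":0,"ax":0,"ay":0,"az":0,"jaw":1}]' 20
python3 -m jog '[{"tx":5.1,"ty":-5.7,"tz":0,"ax":0,"ay":0,"az":0,"jaw":1},{"tx":5.2,"ty":-5.7,"tz":0,"ax":0,"ay":0,"az":0,"jaw":1},{"tx":5.7,"ty":-5.3,"tz":0,"ax":0,"ay":0,"az":0,"jaw":1},{"tx":5.7,"ty":-5.2,"tz":0,"ax":0,"ay":0,"az":0,"jaw":1}]' 20
python3 -m jog '[{"tx":6.2,"ty":-4.8,"tz":0,"ax":0,"ay":0,"az":0,"jaw":1},{"tx":6.2,"ty":-4.7,"tz":0,"ax":0,"ay":0,"az":0,"jaw":1},{"tx":6.6,"ty":-4.2,"tz":0,"ax":0,"ay":0,"az":0,"jaw":1},{"tx":6.7,"ty":-4.1,"tz":0,"ax":0,"ay":0,"az":0,"jaw":1}]' 20
python3 -m jog '[{"tx":7,"ty":-3.6,"tz":0,"ax":0,"ay":0,"az":0,"jaw":1},{"tx":7.1,"ty":-3.5,"tz":0,"ax":0,"ay":0,"az":0,"jaw":1},{"tx":7,"ty":-2.9,"tz":0,"ax":0,"ay":0,"az":0,"jaw":1},{"tx":6,"ty":-2.3,"tz":0,"ax":0,"ay":0,"az":0,"jaw":1}]' 20
python3 -m jog '[{"tx":5,"ty":-1.7,"tz":0,"ax":0,"ay":0,"az":0,"jaw":1},{"tx":4,"ty":-1.1,"tz":0,"ax":0,"ay":0,"az":0,"jaw":1},{"tx":4,"ty":-1.1,"tz":0,"ax":0,"ay":0,"az":0,"jaw":1}]' 20
python3 rel.py 468.5 94 230 13.15
python3 - <<'E'
from h import *
c=cap('side','side6.png');i=cv2.imread('pics/side6.png');cv2.imwrite('pics/side6c.png',cv2.resize(i[150:310,290:490],None,fx=4,fy=3.7,interpolation=cv2.INTER_CUBIC))
E
```

```text
time_s: 20.85
eef_pos: [557.0, -14.6, 230.3]
ee_rot: [0.0, 0.621, 0.783, 0.0]
force: [0.5, 0.3, 0.3]
grip_width: 0.002
grip_force: 0.1
time_s: 21.35
eef_pos: [530.8, 1.6, 230.3]
ee_rot: [0.0, 0.621, 0.783, -0.0]
force: [0.6, -0.3, -0.1]
grip_width: -0.004
grip_force: 0.1
time_s: 21.85
eef_pos: [507.7, 22.6, 230.3]
ee_rot: [0.0, 0.622, 0.783, 0.0]
force: [0.5, 0.7, -0.7]
grip_width: -0.001
grip_force: 0.1
time_s: 22.35
eef_pos: [489.6, 46.2, 230.3]
ee_rot: [0.0, 0.621, 0.783, -0.0]
force: [0.2, -0.7, 0.2]
grip_width: -0.001
grip_force: 0.1
time_s: 22.72
eef_pos: [483.1, 57.8, 230.3]
ee_rot: [0.0, 0.622, 0.783, 0.0]
force: [0.1, 0.4, -0.4]
grip_width: -0.002
grip_force: 0.1
22.725 [483.09  57.82 230.3 ] [-0.12  0.23  1.61 -0.    1.3  -0.35] F [ 0.1  0.4 -0.4] M [-0.07 -0.06 -0.02] w -0.0023726543189102143 0.12458463148504961
move [38.5 -6.   0.3]
az -0.0 tilt [ 0. -0. -1.]
```

View pics/side6c.png

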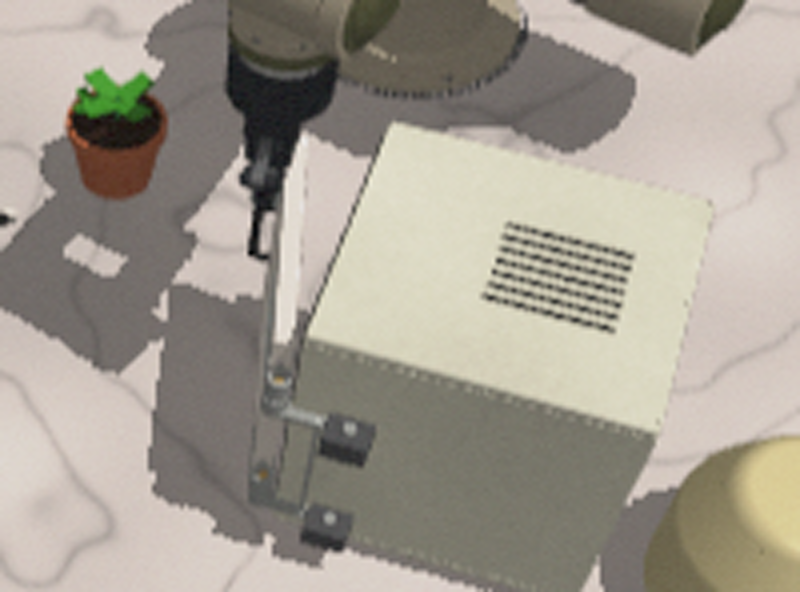

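```bash
python3 -m jog '[{"tx":5,"ty":-1.3,"tz":0,"ax":0,"ay":0,"az":0,"jaw":1},{"tx":5,"ty":-1.2,"tz":0,"ax":0,"ay":0,"az":0,"jaw":1},{"tx":5,"ty":-1,"tz":0,"ax":0,"ay":0,"az":0,"jaw":1},{"tx":5,"ty":-0.8,"tz":0,"ax":0,"ay":0,"az":0,"jaw":1},{"tx":4,"ty":-0.6,"tz":0,"ax":0,"ay":0,"az":0,"jaw":1}]' 20
python3 -m jog '[{"tx":4,"ty":-0.5,"tz":0,"ax":0,"ay":0,"az":0,"jaw":1},{"tx":3,"ty":-0.3,"tz":0,"ax":0,"ay":0,"az":0,"jaw":1},{"tx":2,"ty":-0.2,"tz":0,"ax":0,"ay":0,"az":0,"jaw":1},{"tx":1,"ty":0,"tz":0,"ax":0,"ay":0,"az":0,"jaw":1}]' 20
python3 rel.py 468.5 94 230 13.15
python3 -m jog '[{"tx":1,"ty":0,"tz":0,"ax":0,"ay":0,"az":0,"jaw":1},{"tx":1,"ty":0,"tz":0,"ax":0,"ay":0,"az":0,"jaw":1}]' 20
python3 -m jog '[{"tx":1,"ty":0,"tz":0,"ax":0,"ay":0,"az":0,"jaw":1},{"tx":0,"ty":0,"tz":0,"ax":0,"ay":0,"az":0,"jaw":1}]' 20
python3 rel.py 468.5 94 230 13.15
```

```text
time_s: 23.4
eef_pos: [472.8, 80.2, 230.3]
ee_rot: [-0.0, 0.621, 0.783, 0.0]
force: [0.2, 0.6, 0.0]
grip_width: -0.004
grip_force: 0.1
time_s: 23.9
eef_pos: [469.6, 89.4, 230.3]
ee_rot: [-0.0, 0.621, 0.783, -0.0]
force: [0.2, -1.0, -0.3]
grip_width: 0.001
grip_force: 0.2
23.9 [469.65  89.45 230.28] [-0.06  0.21  1.63 -0.    1.3  -0.29] F [ 0.2 -1.  -0.3] M [-0.04 -0.04 -0.03] w 0.0010080481264156977 0.15120566218456588
move [ 4.7 -0.1  0.3]
az 0.0 tilt [-1.e-04 -1.e-04 -1.e+00]
time_s: 24.15
eef_pos: [469.2, 91.3, 230.3]
ee_rot: [-0.0, 0.622, 0.783, -0.0]
force: [-0.8, -0.6, 0.0]
grip_width: -0.002
grip_force: 0.1
time_s: 24.4
eef_pos: [469.0, 92.3, 230.3]
ee_rot: [-0.0, 0.621, 0.783, 0.0]
force: [0.5, -0.5, -0.7]
grip_width: 0.001
grip_force: 0.1
24.4 [468.99  92.35 230.3 ] [-0.05  0.21  1.63  0.    1.3  -0.28] F [ 0.5 -0.5 -0.7] M [0.   0.01 0.  ] w 0.0011856433539272073 0.11065904025599593
move [ 1.7 -0.1  0.3]
az 0.0 tilt [ 0.  0. -1.]
```

```bash
cat > shut.py <<'E'
from h import *
for n in('top','side'):
    c=cap(n,n+'7.png');P=cloud(c).reshape(-1,3);P=P[np.isfinite(P).all(1)]
    t=P[(P[:,2]>244)&(P[:,2]<256)&(P[:,0]>390)&(P[:,0]<650)&(P[:,1]<150)&(P[:,1]>40)]
    # top-edge strip: fit a line
    if len(t)>20:
        x,y=t[:,0],t[:,1];k=np.ones(len(x),bool)
        for _ in range(5):
            f=np.polyfit(x[k],y[k],1);k=abs(y-np.polyval(f,x))<10
        print(n,k.sum(),'angle',np.degrees(np.arctan(f[0])).round(2),cv2.minAreaRect(t[k][:,:2].astype(np.float32)))
E
python3 shut.py
```

```text
top 198 angle 9.43 ((518.6499633789062, 120.3507080078125), (200.08934020996094, 16.298755645751953), 10.288182258605957)
side 296 angle 9.84 ((517.3656616210938, 119.03941345214844), (209.77731323242188, 15.976901054382324), 10.128922462463379)
```

```bash
python3 -m jog '[{"tx":1,"ty":0,"tz":0,"ax":0,"ay":0,"az":0,"jaw":1},{"tx":0.5,"ty":0,"tz":0,"ax":0,"ay":0,"az":0,"jaw":1},{"tx":0,"ty":0,"tz":0,"ax":0,"ay":0,"az":0,"jaw":1}]' 20
python3 -m jog '[{"tx":1,"ty":0,"tz":0,"ax":0,"ay":0,"az":0,"jaw":1},{"tx":0,"ty":0,"tz":0,"ax":0,"ay":0,"az":0,"jaw":1}]' 20
python3 shut.py
python3 -m jog '[{"tx":1,"ty":0,"tz":0,"ax":0,"ay":0,"az":0,"jaw":1},{"tx":0,"ty":0,"tz":0,"ax":0,"ay":0,"az":0,"jaw":1}]' 20
python3 rel.py 468.5 94 230 13.15
```

```text
time_s: 24.88
eef_pos: [468.7, 93.8, 230.3]
ee_rot: [0.0, 0.621, 0.783, 0.0]
force: [-0.8, -0.4, -0.5]
grip_width: 0.002
grip_force: 0.1
time_s: 25.12
eef_pos: [468.4, 94.8, 230.3]
ee_rot: [-0.0, 0.621, 0.783, 0.0]
force: [-0.0, 0.7, -0.4]
grip_width: -0.003
grip_force: 0.1
top 206 angle 8.66 ((518.6544189453125, 122.62641906738281), (199.85462951660156, 16.080047607421875), 8.976678848266602)
side 295 angle 8.87 ((516.766357421875, 120.19082641601562), (210.92477416992188, 15.858735084533691), 8.806923866271973)
time_s: 25.48
eef_pos: [468.3, 95.6, 230.3]
ee_rot: [0.0, 0.621, 0.783, -0.0]
force: [0.2, -1.2, -0.5]
grip_width: 0.002
grip_force: 0.8
25.475 [468.25  95.63 230.32] [-0.04  0.21  1.63 -0.    1.3  -0.27] F [ 0.2 -1.2 -0.5] M [-0.23 -0.08 -0.01] w 0.0015821685880469626 0.7522314143716358
move [-1.6 -0.1  0.3]
az 0.0001 tilt [ 2.e-04 -3.e-04 -1.e+00]
```

```bash
python3 -m jog '[{"tx":0.7,"ty":0,"tz":0,"ax":0,"ay":0,"az":0,"jaw":1},{"tx":0,"ty":0,"tz":0,"ax":0,"ay":0,"az":0,"jaw":1}]' 20
python3 rel.py 468.5 94 230 13.15
python3 -m jog '[{"tx":0.7,"ty":0,"tz":0,"ax":0,"ay":0,"az":0,"jaw":1},{"tx":0,"ty":0,"tz":0,"ax":0,"ay":0,"az":0,"jaw":1}]' 20
python3 rel.py 468.5 94 230 13.15
python3 shut.py
```

```text
time_s: 25.72
eef_pos: [468.1, 96.2, 230.3]
ee_rot: [0.0, 0.622, 0.783, -0.0]
force: [0.9, -2.2, 0.4]
grip_width: -0.001
grip_force: 1.4
25.725 [468.12  96.23 230.35] [-0.04  0.21  1.63 -0.    1.3  -0.27] F [ 0.9 -2.2  0.4] M [-0.47 -0.08 -0.02] w -0.0012199543174589687 1.4273120585130528
move [-2.3 -0.1  0.3]
az -0.0001 tilt [ 2.e-04 -4.e-04 -1.e+00]
time_s: 25.98
eef_pos: [468.0, 96.9, 230.4]
ee_rot: [0.0, 0.622, 0.783, -0.0]
force: [-0.1, -3.5, 0.3]
grip_width: 0.0
grip_force: 2.2
25.975 [467.97  96.88 230.35] [-0.04  0.21  1.63 -0.    1.3  -0.27] F [-0.1 -3.5  0.3] M [-0.68 -0.18 -0.04] w 0.00011150514833958256 2.160154423909262
move [-2.9 -0.1  0.4]
az -0.0 tilt [ 3.e-04 -5.e-04 -1.e+00]
top 210 angle 8.17 ((522.7532348632812, 124.13275146484375), (207.57534790039062, 17.319210052490234), 9.094548225402832)
side 269 angle 8.63 ((517.7739868164062, 121.0256118774414), (207.93153381347656, 15.797409057617188), 8.770004272460938)
```

```bash
python3 -m jog '[{"tx":-0.5,"ty":0,"tz":0,"ax":0,"ay":0,"az":0,"jaw":1},{"tx":-0.5,"ty":0,"tz":0,"ax":0,"ay":0,"az":0,"jaw":1},{"tx":-0.5,"ty":0,"tz":0,"ax":0,"ay":0,"az":0,"jaw":1},{"tx":-0.5,"ty":0,"tz":0,"ax":0,"ay":0,"az":0,"jaw":1},{"tx":-0.5,"ty":0,"tz":0,"ax":0,"ay":0,"az":0,"jaw":1}]' 20
python3 -m jog '[{"tx":-0.5,"ty":0,"tz":0,"ax":0,"ay":0,"az":0,"jaw":1},{"tx":-0.5,"ty":0,"tz":0,"ax":0,"ay":0,"az":0,"jaw":1},{"tx":-1,"ty":0,"tz":0,"ax":0,"ay":0,"az":0,"jaw":1},{"tx":-2,"ty":0,"tz":0,"ax":0,"ay":0,"az":0,"jaw":1},{"tx":-5,"ty":0,"tz":0,"ax":0,"ay":0,"az":0,"jaw":1}]' 20
python3 -m jog '[{"tx":-15,"ty":0,"tz":0,"ax":0,"ay":0,"az":0,"jaw":1},{"tx":-25,"ty":0,"tz":0,"ax":0,"ay":0,"az":0,"jaw":1},{"tx":-25,"ty":0,"tz":-20,"ax":0,"ay":0,"az":0,"jaw":1},{"tx":-10,"ty":0,"tz":-40,"ax":0,"ay":0,"az":0,"jaw":1},{"tx":0,"ty":0,"tz":0,"ax":0,"ay":0,"az":0,"jaw":1}]' 20
python3 shut.py
python3 -m jog '[{"tx":0,"ty":0,"tz":0,"ax":0,"ay":0,"az":0,"jaw":1},{"tx":0,"ty":0,"tz":0,"ax":0,"ay":0,"az":0,"jaw":1},{"tx":0,"ty":0,"tz":0,"ax":0,"ay":0,"az":0,"jaw":1},{"tx":0,"ty":0,"tz":0,"ax":0,"ay":0,"az":0,"jaw":1},{"tx":0,"ty":0,"tz":0,"ax":0,"ay":0,"az":0,"jaw":1}]' 20
python3 -m jog '[{"tx":0,"ty":0,"tz":0,"ax":0,"ay":0,"az":0,"jaw":1},{"tx":0,"ty":0,"tz":0,"ax":0,"ay":0,"az":0,"jaw":1},{"tx":0,"ty":0,"tz":0,"ax":0,"ay":0,"az":0,"jaw":1},{"tx":0,"ty":0,"tz":0,"ax":0,"ay":0,"az":0,"jaw":1},{"tx":0,"ty":0,"tz":0,"ax":0,"ay":0,"az":0,"jaw":1}]' 20
python3 shut.py
```

```text
time_s: 26.7
eef_pos: [468.3, 94.9, 230.2]
ee_rot: [-0.0, 0.621, 0.783, 0.0]
force: [-0.4, 0.0, -0.7]
grip_width: 0.001
grip_force: 0.0
time_s: 27.32
eef_pos: [470.5, 85.7, 230.3]
ee_rot: [0.0, 0.621, 0.783, -0.0]
force: [-0.1, 0.2, -0.7]
grip_width: 0.001
grip_force: 0.0
time_s: 27.95
eef_pos: [488.7, 11.2, 292.7]
ee_rot: [0.002, 0.622, 0.783, 0.001]
force: [0.3, 0.8, 0.3]
grip_width: -0.005
grip_force: 0.0
top 333 angle 7.92 ((551.926513671875, 127.86845397949219), (133.52987670898438, 16.3714656829834), 9.226183891296387)
side 290 angle 8.93 ((517.724853515625, 120.82083129882812), (214.8652801513672, 15.470049858093262), 8.947273254394531)
time_s: 28.68
eef_pos: [487.5, 12.9, 290.2]
ee_rot: [-0.0, 0.621, 0.783, -0.0]
force: [-0.1, 0.2, 0.3]
grip_width: -0.001
grip_force: 0.0
time_s: 29.3
eef_pos: [487.6, 12.8, 290.3]
ee_rot: [-0.0, 0.621, 0.783, 0.0]
force: [0.1, 0.5, 0.5]
grip_width: -0.002
grip_force: 0.0
top 329 angle 7.91 ((553.2967529296875, 128.01918029785156), (129.7198944091797, 16.38697624206543), 9.36868667602539)
side 294 angle 8.86 ((516.9844970703125, 120.90484619140625), (213.08425903320312, 15.427669525146484), 8.971386909484863)
```

View pics/side7.png

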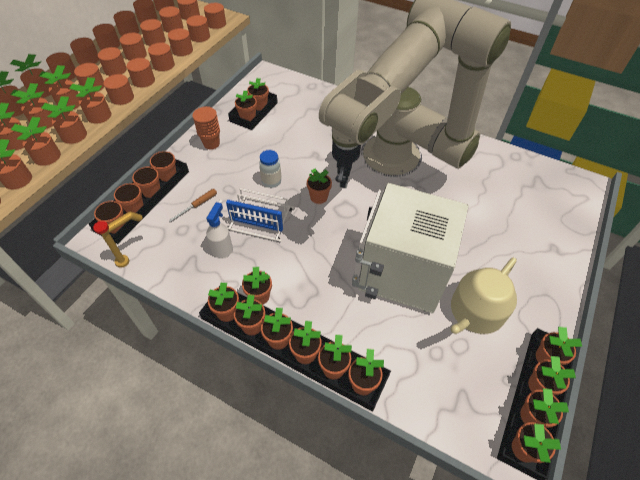

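The door is shut along the cabinet front (px 365,230) and holding still. The rack, shelf panel, pots, bottle and jar stand where they were, and the arm is clear.

```bash
python3 -c "from rig import finish_job;print(finish_job())"
```

```text
the job is handed in; nothing more can be done
None
```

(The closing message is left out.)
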